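Close the tile chest's drawer and set its brass lock knob

TASK

Push the open drawer of the wooden tile chest gently home until it clicks into its catch, then screw the knurled brass lock knob on the chest's lid clockwise all the way down until it bottoms out, and back it off a quarter turn so that the bolt locks without binding. Finish holding the knob: keep it gripped between the fingers at that setting, without letting go, so that its set screw can be nipped up. Leave the cup, glue bottle, burnishing stick, gold tiles, nippers and spray cap where they are.

Things in the scene. Friction and masses are not known exactly. Their poses are not given: they have to be found in the camera images.
- chest: small fixed wooden tile chest with one drawer. Body 200 mm deep (x), 260 mm wide (y), lid top at z = 100 mm; origin at the centre of its underside on the bench; its own -x axis points out of the drawer front, roughly towards the robot. The lid is bare except for the lock knob (axis at x = -50 mm, y = 0 in the chest's frame) and the stick lying near the rear edge
- drawer (a joint): how far the drawer stands open, in m along the chest's -x: 0 = fully home against its stop, 0.09 = fully out. Slides with about 1 N friction plus 10 N per m/s; a sprung roller catch resists with up to about 4 N more between 13 and 5 mm open, and pulls the drawer in by itself over the last 4 mm
- drawer_front (a point): centre of the outer face of the drawer front, which moves with the drawer; when home it lies at (-112, 0, 53) mm in the chest's frame. The front is 256 mm wide and 90 mm high (8 to 98 mm above the bench, just short of the lid's top), flat, with a brass cup pull 70 mm wide and 22 mm deep at its centre (40 to 62 mm above the bench); the flat wood on either side of the pull can be pushed
- lock_knob: knurled brass lock knob, a round cap 36 mm in diameter (38 mm over the knurl) and 30 mm high, upright axis, screwed on a threaded bushing on the lid; origin at the centre of its underside, which stands 6 mm above the lid when bottomed, on a 32 mm flange. A white line on its top runs from the centre to the rim along the knob's own -x; bottomed out, it points to the chest's front at the white mark on the lid
- knob_turn (a joint): how far the knob is unscrewed, in rad: 0 = bottomed out (hard stop); grows counter-clockwise seen from above, and the knob rises 1.59 mm per rad (10 mm a turn) as it unscrews. Turning friction about 0.06 N m; it stays where it is left. Its bolt stands clear of the drawer above 2.5 rad and enters the slot in the drawer's rail below that, so the drawer has to be home first
- knob_grip (a point): on the knob's axis, 15 mm above its underside: the height to grip; rises and falls with the knob (121 mm above the bench when bottomed)
- cup: turquoise ceramic cup, 76 mm across, 82 mm high, origin at the centre of its underside; bystander on the side run of the tiled sorting shelf, to the chest's right as the robot sees it, 36 mm above the bench
- glue_bottle: white squeeze bottle with an orange nozzle, 52 mm across, 149 mm high, origin at the centre of its underside; bystander on the bench to the chest's left as the robot sees it
- stick: flat wooden burnishing stick, 170 x 15 x 9 mm, long axis along its y, origin at the underside of its middle; bystander lying across the rear of the chest's lid
- tile_a: gold-leaf glass tile, 30 x 30 x 6 mm, origin at the centre of its underside; bystander on the side run of the sorting shelf
- tile_b: gold-leaf glass tile like tile_a; bystander on the sorting shelf
- tile_c: gold-leaf glass tile like tile_a; bystander on the sorting shelf
- spray_cap: chrome spray bottle cap, 30 mm across, 47 mm high, origin at the centre of its underside; bystander on the sorting shelf
- nippers: tile nippers with red handles, 200 x 64 x 16 mm, lying on the bench to the robot's left, long axis along their x; bystander

How it is judged:
On the way, in this order (a step that is already met when the one before it is completed fails the run):
1. the drawer is pushed home and seated in its catch, before the knob is screwed down (value of joint drawer below 0.002 m and value of joint knob_turn above 2.3 rad), for 0.2 s.
2. the knob is screwed down until it bottoms out (value of joint knob_turn below 0.12 rad and value of joint drawer below 0.003 m), for 0.1 s.
At the end, for the whole second after the job is handed in: the drawer is home (within 3 mm), the knob stands a quarter turn back from its stop (1.57 rad, within 0.3 rad), is still, and is gripped by the fingers (more than 3 N, grasp point within 30 mm of the knob's middle) through the last second (value of joint knob_turn between 1.27 and 1.87 rad and velocity of joint knob_turn between -0.1 and 0.1 rad/s and contact force between the fingers and lock_knob above 3 N and distance between the grasp point and knob_grip below 0.03 m and value of joint drawer below 0.003 m); the arm keeps its last pose, push and grip.
It fails at once if the drawer is slammed (faster than 0.4 m/s) (velocity of joint drawer below -0.4 m/s).
It fails at once if a bystander is moved by more than 15 mm or tipped (distance of any of cup, glue_bottle, stick, tile_a, tile_b, tile_c, spray_cap, nippers from where it was at the start of the episode above 0.015 m or angle between any of cup, glue_bottle, spray_cap's own z axis and vertical above 0.4 rad).
It also fails if it takes over 67 s, if anything falls off the work surface, if the arm or the gripper's body presses on something with over 40 N, if the wrist force passes 120 N, or if a joint passes its speed limit or range.

ROBOT

A 7-joint arm with a two-finger parallel gripper is mounted at the origin on the work surface. World frame = base frame: x ahead of the robot, y to its left, z up, the work surface at z = 0. Lengths are in m, angles in rad, forces in N, time in s.
With the tool pointing down it reaches from about 0.4 to 0.875 m from the base axis. Payload 6.5 kg.
Tool frame: the origin (TCP) lies at the very end of the fingers, on their centre line; the grasp point (between the pads) lies 19 mm behind it; z points along the fingers, y is the direction in which the jaws open and shut (so a half turn about z gives the same grasp; the last joint's range is limited). The gripper opens to 85 mm and grips with 20 to 120 N. Pads are 22 mm wide; open, the fingers measure 114 mm over their backs; the gripper's body (76 mm by 85 mm) begins 54 mm behind the grasp point. The pads swing forward as they close: fully open they stand 13 mm farther back than shut.
Start: joints at [1.047, 0.536, -0.004, 1.538, 0.003, 1.067, -0.071], TCP at [0.287, -0.583, 0.231] pointing down, gripper open.
Joint ranges: [-2.7, 2.7], [-0.37, 2.16], [-1.27, 1.26], [0.24, 2.4], [-1.31, 4.45], [0.19, 1.91], [-2.76, 2.76]. Speed limits (rad/s): [2.39, 2.39, 3.14, 3.14, 3.14, 3.14, 3.14].

INTERFACE

Orientations are given as [roll, pitch, yaw] about the fixed x, y, z axes, in that order (R = Rz(yaw) Ry(pitch) Rx(roll)).
In Python, from cell import env, jaws, kinematics, sensors, viewer, hand_in gives the robot as it stands. Calls block until the motion is done:
- env.goto(position, orientation): joint-space move of the TCP to a pose.
- env.servo_line(position, ori=None, rate=0.15): straight line of the TCP; ori=None keeps the orientation; rate is the mean speed in m/s.
- env.move_j(angles): joint-space move.
- jaws.gripper_to(opening, grip_force=None): finger opening in m; grip_force is the grip in N (None keeps the last); returns when the fingers have stopped.
- env.hold(seconds).
- kinematics.inverse_kinematics(position, orientation): joint angles nearest the present ones, or None.
- sensors.get_state(): the state.
- viewer.grab_frame(name): name is "side" or "top"; returns a dict with "pixels" (420x560x3 uint8, red, green, blue), "fx", "fy", "cx", "cy" (pixels), "world_from_camera" (4x4, takes a point from camera to world coordinates). Camera axes: x right, y down, z forward; pixel columns grow to the right and rows downward; lengths in m; the calibration is good to about 2 mm. A picture is of the moment at which its call begins. There is no depth.
A pose or a line that the arm cannot do raises env.IKError and nothing moves.
- hand_in(): hands the job in, once; it reports no verdict.
The state is a dict: "time": time; "qpos": joint angles; "dq": joint speeds; "tau": joint torques, N m; "tool_pos": TCP position; "ee_rot": TCP orientation; "ft_force": force on the tool from outside, world axes, zero at the start; "ft_torque": the same for the moment, N m; "width": finger opening in m.
Only numpy, scipy, OpenCV 4.12 (cv2) and the standard library are available. Lean on these libraries where they do the work, as an engineer would, in place of code of your own. Each camera call takes 0.05 s, during which the arm holds its last target. There are 200 camera calls.

## Working session

There is one attempt and no reset: what is moved stays moved. The work goes in short steps, each a Python script; the robot and the scene stay as the last script left them, time stands still between calls to the robot, and variables do not carry over. Pictures are saved under pics/ and viewed, about 8 in all and at most 12, crops included, and the job is handed in when it is done.

```bash
ls; mkdir -p pics
python3 - <<'E'
from cell import env, jaws, kinematics, sensors, viewer
import cv2,numpy as np
for n in("top","side"):
    f=viewer.grab_frame(n); cv2.imwrite(f"pics/{n}0.png",f["pixels"][:,:,::-1]); 
    print(n,f["fx"],f["cx"],f["cy"],np.round(f["world_from_camera"],3).tolist())
print(sensors.get_state())
E
```

```text
pics
top 445.2206032145796 274.4814009417936 205.13692143585249 [[-0.027, -0.995, 0.1, 0.454], [-1.0, 0.027, -0.003, 0.078], [0.0, -0.1, -0.995, 1.357], [0.0, 0.0, 0.0, 1.0]]
side 387.41422057223684 281.56385407724986 215.25607226551952 [[0.764, -0.316, 0.563, 0.03], [-0.646, -0.389, 0.657, -0.563], [0.012, -0.865, -0.501, 0.592], [0.0, 0.0, 0.0, 1.0]]
{'time': 0.1, 'qpos': array([ 1.0467845 ,  0.53710744, -0.00443622,  1.53878498,  0.002619  ,
        1.06731361, -0.07118387]), 'dq': array([ 0.00022258, -0.00170458, -0.00047105, -0.00037496, -0.00033357,
        0.00053014,  0.00033428]), 'tau': array([ 3.06040922e-03, -5.84561419e+01,  1.05212387e+00, -2.59777558e+01,
        1.26343779e-02,  4.63354183e-03,  2.24888242e-05]), 'tool_pos': array([ 0.28701394, -0.58255174,  0.23048554]), 'ee_rot': array([-3.13999068e+00,  1.36454210e-04,  4.57906933e-01]), 'ft_force': array([-0.72045075, -0.32442067,  0.46126216]), 'ft_torque': array([-0.03676196, -0.02937795,  0.00431924]), 'width': 0.08530092094097748}
```

View pics/top0.png

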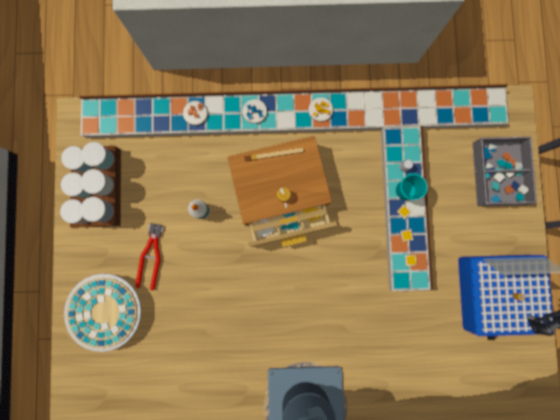

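View pics/side0.png

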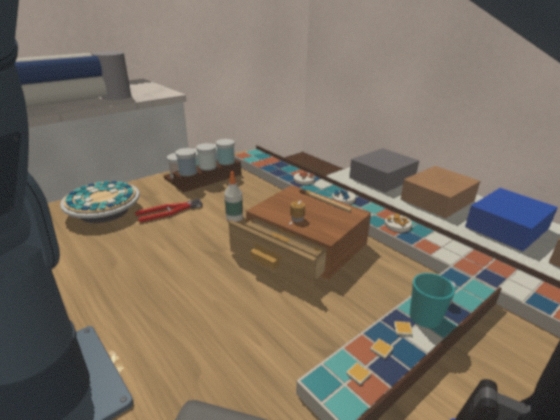

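The top view shows the lid at corners of about (229,155), (315,139), (330,205) and (240,222), the knob at (285,194), the drawer front from (250,243) to (337,228), the bottle at (198,208) and the cup at (412,188). The side view agrees with this and shows the knob at (298,211).

```bash
cat > h.py <<'E'
from cell import env, jaws, kinematics, sensors, viewer
import cv2,numpy as np
def ray(f,u,v):
    T=np.array(f["world_from_camera"]); d=T[:3,:3]@[(u-f["cx"])/f["fx"],(v-f["cy"])/f["fy"],1]
    return T[:3,3],d
def onz(f,u,v,z):
    o,d=ray(f,u,v); return o+d*(z-o[2])/d[2]
def proj(f,p):
    T=np.array(f["world_from_camera"]); c=T[:3,:3].T@(np.array(p)-T[:3,3])
    return f["fx"]*c[0]/c[2]+f["cx"], f["fy"]*c[1]/c[2]+f["cy"]
E
python3 - <<'E'
from h import *
f=viewer.grab_frame("top"); s=viewer.grab_frame("side")
im=f["pixels"][:,:,::-1].copy(); hsv=cv2.cvtColor(im,cv2.COLOR_BGR2HSV)
for p in[(260,180),(300,160),(360,250),(200,300)]: print(p,hsv[p[1],p[0]])
m=cv2.inRange(hsv,(5,110,60),(14,255,200)); m[:, :215]=0;m[:,345:]=0;m[:135]=0;m[232:]=0
m=cv2.morphologyEx(m,cv2.MORPH_OPEN,np.ones((3,3)))
c=max(cv2.findContours(m,0,2)[0],key=cv2.contourArea)
r=cv2.minAreaRect(c); b=cv2.boxPoints(r); print(r,b)
w=np.array([onz(f,*p,0.1) for p in b]); print(w.round(4), w.mean(0), [np.linalg.norm(w[i]-w[i-1]) for i in range(4)])
k=cv2.inRange(hsv,(18,150,120),(32,255,255)); n,l,st,ce=cv2.connectedComponentsWithStats(k)
for i in range(1,n):
    if st[i,4]>25: print(st[i],ce[i],onz(f,*ce[i],0.14))
A=cv2.resize(im[130:255,190:350],None,fx=4,fy=4,interpolation=cv2.INTER_CUBIC); 
B=cv2.resize(s["pixels"][180:290,220:380,::-1],None,fx=4,fy=4,interpolation=cv2.INTER_CUBIC)
cv2.imwrite("pics/a1.png",A);cv2.imwrite("pics/b1.png",B)
E
```

```text
(260, 180) [ 15 179 170]
(300, 160) [ 15 179 167]
(360, 250) [ 19 128 169]
(200, 300) [ 19 128 174]
((293.5, 198.0), (8.0, 7.0), 90.0) [[290. 194.]
 [297. 194.]
 [297. 202.]
 [290. 202.]]
[[0.6106 0.0287 0.1   ]
 [0.61   0.0088 0.1   ]
 [0.5872 0.0095 0.1   ]
 [0.5877 0.0294 0.1   ]] [0.59887133 0.01911859 0.1       ] [np.float64(0.02288821322072361), np.float64(0.019912643051657918), np.float64(0.022888482742343744), np.float64(0.01987661569373881)]
[315 102  15  12  87] [321.6091954  107.72413793] [ 0.84725295 -0.06598177  0.14      ]
[251 154   6   6  31] [253.87096774 156.58064516] [0.71297949 0.12736966 0.14      ]
[276 187  15  15 142] [283.4084507  194.73943662] [0.60402417 0.04847217 0.14      ]
[301 206  18   8  80] [309.5625 209.7125] [ 0.56069816 -0.02207026  0.14      ]
[399 207  10   9  58] [403.9137931 211.       ] [ 0.5501272  -0.28073315  0.14      ]
[280 216  18   8  73] [288.34246575 219.61643836] [0.53506338 0.03696889 0.14      ]
[308 216  14   6  52] [314.07692308 218.19230769] [ 0.53705572 -0.03361409  0.14      ]
[403 231   9  10  65] [406.63076923 235.15384615] [ 0.48384466 -0.28442302  0.14      ]
[280 234  27  13 228] [293.38596491 240.12280702] [0.4787241  0.02492287 0.14      ]
[407 255  10  10  73] [411.31506849 259.91780822] [ 0.41648969 -0.29331604  0.14      ]
```

View pics/a1.png

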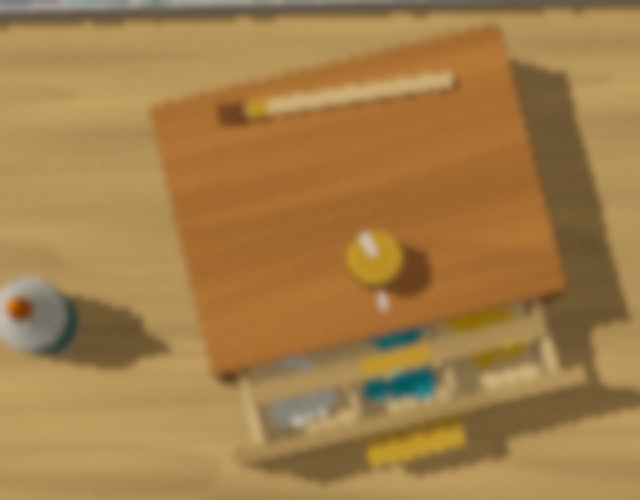

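View pics/b1.png

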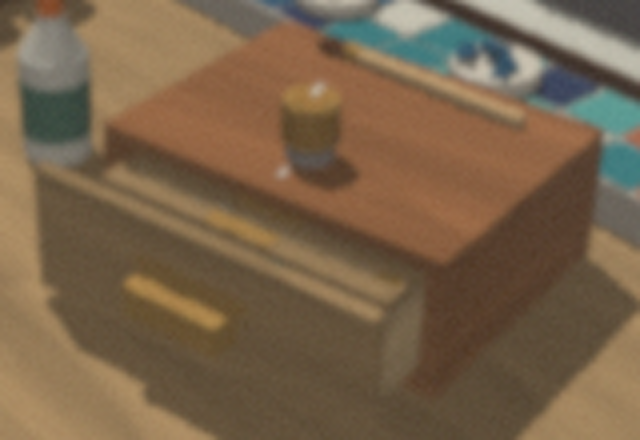

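The crops show lid corners at crop (152,105), (498,27), (565,292) and (215,375). The knob's line points up-left, away from the mark at (383,300), so the knob is about 3.4 rad open. I'll compute the chest pose and the knob height next.

Run:
```python
from h import *
from scipy.optimize import least_squares
f=viewer.grab_frame("top"); s=viewer.grab_frame("side")
P=lambda u,v:(u/4+190-.4,v/4+130-.4); Q=lambda u,v:(u/4+220-.4,v/4+180-.4)
BL,BR,FR,FL=[onz(f,*P(*c),0.1) for c in((152,105),(498,27),(565,292),(215,375))]
print([np.linalg.norm(a-b).round(3) for a,b in((BL,BR),(BR,FR),(FR,FL),(FL,BL))])
sd=[onz(s,*Q(*c),0.1) for c in((292,25),(602,132),(447,265),(106,128))]
print("side-top corner diffs",[(a-b)[:2].round(4).tolist() for a,b in zip(sd,(BL,BR,FR,FL))])
c=(BL+BR+FR+FL)/4; d=(BL+BR-FL-FR)
e=(BL+FL-BR-FR); y1=np.arctan2(d[1],d[0]); y2=np.arctan2(-e[0],e[1]); print("centre",c,"side centre",np.mean(sd,0),"yaws",y1,y2)
yaw=(y1+y2)/2
o1,d1=ray(f,*P(375,256)); o2,d2=ray(s,*Q(311,93))  # knob top centre
t=np.linalg.lstsq(np.c_[d1,-d2],o2-o1,rcond=None)[0]; a,b=o1+d1*t[0],o2+d2*t[1]; print("knob top",a,b)
m=onz(f,*P(383,301),.1); print("mark",m)
X=np.array([np.cos(yaw),np.sin(yaw),0]);k=c-.05*X; print("knob from lid",k)
tip=onz(f,*P(363,235),.14); kc=onz(f,*P(375,257),.14); v=tip-kc; print("line ang",np.arctan2(v[1],v[0])-(yaw+np.pi)+2*np.pi)
D=onz(f,*P(243,458),.098); E2=onz(f,*P(585,378),.098); 
for p in (D,E2): print("drawer front corner, chest x:", (p-c)@X)
# lid-top heights expected in side view
for z in (.136,.1415,.1515): print(z,proj(f,[*k[:2],z]),proj(s,[*k[:2],z]))
print("meas",P(375,256),Q(311,93))
```

```text
[np.float64(0.255), np.float64(0.197), np.float64(0.255), np.float64(0.199)]
side-top corner diffs [[-0.0073, -0.0119], [-0.0072, -0.0057], [-0.0018, -0.0061], [-0.0066, -0.0094]]
centre [0.65379925 0.05875575 0.1       ] side centre [0.64805792 0.05050619 0.1       ] yaws 0.20783882580222118 0.202466124216785
knob top [0.60699314 0.0485778  0.14155015] [0.60568701 0.04966457 0.14135934]
mark [0.57993048 0.04285269 0.1       ]
knob from lid [0.60484776 0.04856993 0.1       ]
line ang 3.4038981345886477
drawer front corner, chest x: -0.1607632476356455
drawer front corner, chest x: -0.16152679364428135
0.136 (np.float64(283.3350433656687), np.float64(194.6231753187079)) (np.float64(297.32668624944085), np.float64(205.03292965049167))
0.1415 (np.float64(283.37523897840464), np.float64(194.37600174805712)) (np.float64(297.3983585674306), np.float64(203.06525443487794))
0.1515 (np.float64(283.4492498603011), np.float64(193.92088904544602)) (np.float64(297.52974080796406), np.float64(199.45831683720664))
meas (283.35, 193.6) (297.35, 202.85)
```

The two views agree. The knob is at (0.606, 0.049) with its top at z = 0.1415 m, which means 3.4 rad open. The chest yaw is 0.205, and the drawer is about 49 mm open. Next I'll push the drawer.

```bash
cat >> h.py <<'E'
YAW=.205; C=np.array([.6540,.0585,0]); KN=np.array([.606,.0487])
X=np.array([np.cos(YAW),np.sin(YAW),0]); Y=np.array([-X[1],X[0],0])
def W(x,y,z): return C+x*X+y*Y+np.array([0,0,z])
E
python3 - <<'E'
from h import *
O=[np.pi,0,YAW]
jaws.gripper_to(0.0,30)
env.servo_line([.287,-.583,.30],rate=.2)
env.goto(W(-.26,-.058,.30),O)
env.servo_line(W(-.26,-.058,.065),rate=.2)
env.servo_line(W(-.185,-.058,.065),rate=.1)
f0=sensors.get_state()["ft_force"]@X; print("f0",f0)
x=-.185
for i in range(40):
    x+=.003
    env.servo_line(W(x,-.058,.065),rate=.05)
    s=sensors.get_state(); print(round(x,3),round(((s["tool_pos"]-C)@X),4),round(s["ft_force"]@X-f0,1),s["time"].round(1))
    if s["ft_force"]@X-f0<-12 or x>-.116: break
f=viewer.grab_frame("top"); A=cv2.resize(f["pixels"][130:255,190:350,::-1],None,fx=4,fy=4,interpolation=cv2.INTER_CUBIC); cv2.imwrite("pics/c1.png",A)
for y in np.arange(-3,3.2,.4):
    q=kinematics.inverse_kinematics([*KN,.14],[np.pi,0,y]); print(round(y,2),None if q is None else np.round(q,2))
E
```

```text
f0 0.5747134753946902Traceback (most recent call last):
  File "<stdin>", line 13, in <module>
AttributeError: 'float' object has no attribute 'round'
```

Run:
```python
from h import *
f0=.57; x=-.182
for i in range(40):
    x+=.003
    env.servo_line(W(x,-.058,.065),rate=.05)
    s=sensors.get_state(); print(round(x,3),round(((s["tool_pos"]-C)@X),4),round(s["ft_force"]@X-f0,1),round(s["time"],1))
    if s["ft_force"]@X-f0<-12 or x>-.116: break
f=viewer.grab_frame("top"); A=cv2.resize(f["pixels"][130:255,190:350,::-1],None,fx=4,fy=4,interpolation=cv2.INTER_CUBIC); cv2.imwrite("pics/c1.png",A)
for y in np.arange(-3,3.2,.4):
    q=kinematics.inverse_kinematics([*KN,.14],[np.pi,0,y]); print(round(y,2),None if q is None else np.round(q,2))
```

```text
-0.179 -0.1788 -0.9 6.2
-0.176 -0.1758 -0.7 6.5
-0.173 -0.1727 -0.6 6.8
-0.17 -0.1696 0.2 7.0
-0.167 -0.1666 -1.2 7.2
-0.164 -0.1636 -1.4 7.5
-0.161 -0.1606 -0.5 7.8
-0.158 -0.1576 -0.4 8.0
-0.155 -0.1546 -0.5 8.2
-0.152 -0.1516 -0.7 8.5
-0.149 -0.1486 -0.3 8.8
-0.146 -0.1456 -1.0 9.0
-0.143 -0.1426 -0.1 9.2
-0.14 -0.1396 -0.4 9.5
-0.137 -0.1366 -0.9 9.8
-0.134 -0.1336 0.1 10.0
-0.131 -0.1315 -3.7 10.2
-0.128 -0.1288 -5.3 10.5
-0.125 -0.1247 -1.6 10.8
-0.122 -0.121 -2.1 11.0
-0.119 -0.1211 -8.4 11.2
-0.116 -0.1212 -16.2 11.5
-3.0 [ 0.54  0.84 -1.06  1.68  0.81  1.12  0.95]
-2.6 [ 0.55  0.85 -1.08  1.68  0.83  1.13  1.34]
-2.2 [ 0.55  0.85 -1.08  1.68  0.83  1.13  1.74]
-1.8 [ 0.55  0.85 -1.08  1.68  0.83  1.13  2.14]
-1.4 [-0.65  0.68  0.72  1.76 -0.56  0.91 -2.66]
-1.0 [-0.16  0.57  0.01  1.73 -0.01  0.84 -2.72]
-0.6 [-0.08  0.58 -0.1   1.72  0.07  0.85 -2.38]
-0.2 [-0.    0.58 -0.21  1.72  0.15  0.86 -2.05]
0.2 [ 0.08  0.6  -0.32  1.71  0.23  0.87 -1.71]
0.6 [ 0.16  0.61 -0.43  1.71  0.32  0.89 -1.38]
1.0 [ 0.23  0.64 -0.55  1.7   0.4   0.92 -1.04]
1.4 [ 0.3   0.67 -0.65  1.7   0.48  0.94 -0.7 ]
1.8 [ 0.36  0.7  -0.74  1.69  0.55  0.97 -0.36]
2.2 [ 0.42  0.73 -0.83  1.69  0.62  1.01 -0.01]
2.6 [ 0.47  0.77 -0.92  1.69  0.69  1.04  0.34]
3.0 [ 0.51  0.81 -1.01  1.68  0.76  1.09  0.7 ]
```

View pics/c1.png

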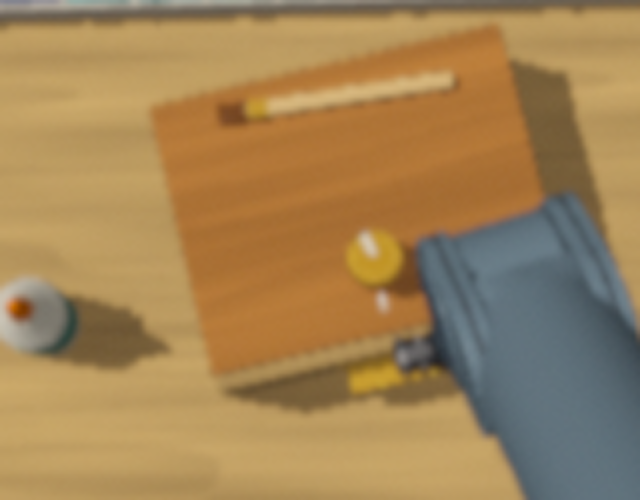

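The drawer is home: the catch peaked at about 5 N near -0.131, and the push met a hard stop at -0.121. The picture shows the front closed against the lid edge at about (215,385), with the knob untouched. Next I'll move over the knob and grip it.

```bash
cat >> h.py <<'E'
DOWN=[np.pi,0,-1.0]
def st(): return sensors.get_state()
E
python3 - <<'E'
from h import *
import json
env.servo_line(W(-.175,-.058,.065),rate=.1)
env.servo_line(W(-.175,-.058,.25),rate=.25)
jaws.gripper_to(.085)
env.goto([*KN,.25],DOWN)
q=np.array(st()["qpos"]); print(q.round(2))
hi=np.array(kinematics.inverse_kinematics([*KN,.1125],DOWN)); lo=np.array(kinematics.inverse_kinematics([*KN,.1045],DOWN))
json.dump([hi.tolist(),lo.tolist()],open("q.json","w"))
q[6]+=4.3; print(q[6]); env.move_j(q)          # yaw 3.3
h=hi.copy(); h[6]+=4.3
env.servo_line([*KN,.1125],rate=.1); print(st()["qpos"].round(3),h.round(3))
env.move_j(h)
s=st(); print(s["tool_pos"],s["ee_rot"],s["ft_force"],s["time"])
print("grip"); jaws.gripper_to(.0,40)
s=st(); print(s["tool_pos"],s["width"],s["ft_force"],s["ft_torque"],s["time"])
f=viewer.grab_frame("side"); A=cv2.resize(f["pixels"][160:270,220:380,::-1],None,fx=4,fy=4,interpolation=cv2.INTER_CUBIC); cv2.imwrite("pics/d1.png",A)
E
```

```text
[-0.54  0.49  0.54  1.66 -0.28  1.07 -2.49]
1.8121521951477124
[-0.48   0.654  0.458  1.76  -0.378  0.816  1.889] [-0.482  0.655  0.461  1.761 -0.382  0.815  1.892]
[0.60616992 0.04874887 0.11280151] [ 3.14157218e+00  5.33538606e-04 -2.98317787e+00] [ 0.21955019 -0.02295787  0.3775598 ] 20.35
grip
[0.60599354 0.0487936  0.11265259] 0.03475127785188593 [-0.8741815   0.18577005  2.27796399] [ 0.04187238  0.12208707 -0.02404805] 20.8583
```

View pics/d1.png

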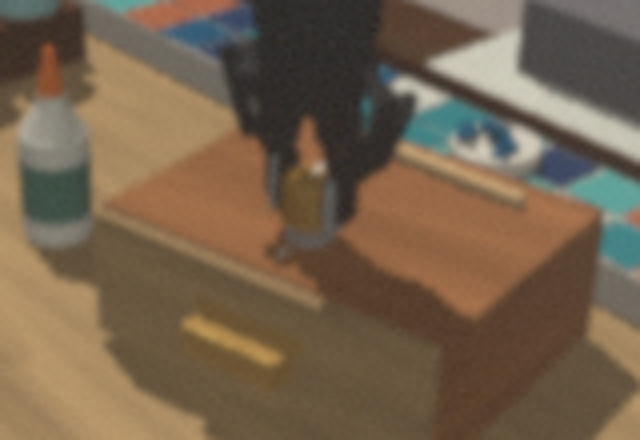

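The fingers hold the knob on both sides at crop (305,195), and the drawer is flush. Now I'll screw it down, watching the torque.

Run:
```python
from h import *
import json
hi,lo=map(np.array,json.load(open("q.json")))
j0=hi[6]+4.3; a=0; t0=st()["ft_torque"][2]
while a<3.9:
    a+=.2 if a<3.0 else .06
    q=hi+(lo-hi)*min(a,3.45)*1.59/8.0; q[6]=j0-a
    env.move_j(q); s=st(); tz=s["ft_torque"][2]-t0
    print(round(a,2),round(j0-s["qpos"][6],3),round(tz,3),s["ft_force"].round(1),round(s["width"],4),round(s["time"],1))
    if a>2.6 and abs(tz)>.35: break
```

```text
0.2 0.196 -0.066 [-0.2  1.2  2.4] 0.0347 21.2
0.4 0.394 0.004 [-2.1  1.1  3.3] 0.0348 21.5
0.6 0.593 -0.097 [-1.1  2.2  4. ] 0.0353 21.8
0.8 0.792 -0.07 [-1.7  3.4  4.6] 0.0347 22.1
1.0 0.992 -0.013 [-0.3  3.9  4.2] 0.0348 22.4
1.2 1.192 -0.017 [-0.4  4.1  3.7] 0.0351 22.8
1.4 1.391 -0.053 [0.3 6.2 2.6] 0.0347 23.1
1.6 1.591 -0.064 [0.6 4.8 1.5] 0.0344 23.4
1.8 1.791 -0.05 [1.2 5.2 3.2] 0.0347 23.7
2.0 1.991 -0.053 [0.9 4.9 1.7] 0.0352 24.0
2.2 2.191 -0.031 [1.4 5.2 2.3] 0.0345 24.3
2.4 2.391 -0.008 [2.8 4.5 2.3] 0.035 24.6
2.6 2.591 -0.031 [1.7 4.6 1.1] 0.0348 24.9
2.8 2.791 -0.046 [2.4 4.3 1.6] 0.0349 25.2
3.0 2.991 -0.145 [2.  4.9 1.3] 0.0351 25.5
3.06 3.051 -0.053 [1.6 4.8 0.8] 0.0347 25.8
3.12 3.111 -0.056 [2.6 4.6 2.4] 0.035 26.0
3.18 3.172 -0.02 [3.3 3.8 1.2] 0.0349 26.3
3.24 3.232 -0.031 [3.3 5.4 1.3] 0.035 26.5
3.3 3.292 -0.041 [3.2 4.2 1.7] 0.0351 26.8
3.36 3.352 -0.131 [2.8 3.8 1.1] 0.0349 27.0
3.42 3.412 0.808 [4.3 4.6 1.7] 0.0349 27.3
```

The hard stop came at 3.41 rad, and the vision estimate was 3.40. I'll hold briefly, back off 1.57 rad and check.

Run:
```python
from h import *
import json
hi,lo=map(np.array,json.load(open("q.json")))
j0=hi[6]+4.3
env.hold(.4); s=st(); a0=j0-s["qpos"][6]; print("stop",a0,s["ft_torque"][2],s["time"])
for a in np.linspace(a0,a0-1.58,7)[1:]:
    q=hi+(lo-hi)*a*1.59/8.0; q[6]=j0-a
    env.move_j(q); s=st()
    print(round(a,2),round(j0-s["qpos"][6],3),round(s["ft_torque"][2],3),s["ft_force"].round(1),round(s["width"],4),round(s["time"],1))
env.hold(.5); s=st(); print(a0-(j0-s["qpos"][6]),s["tool_pos"],s["width"],s["dq"].round(3))
f=viewer.grab_frame("side"); g=viewer.grab_frame("top")
c=lambda p:cv2.resize(p[:,:,::-1],None,fx=4,fy=4,interpolation=cv2.INTER_CUBIC)
cv2.imwrite("pics/e1.png",c(f["pixels"][150:270,220:380])); cv2.imwrite("pics/e2.png",c(g["pixels"][130:255,190:350]))
```

```text
stop 3.4119625941500655 0.776799005936082 27.6833
3.15 3.141 0.042 [4.2 5.1 0.2] 0.0349 28.1
2.89 2.878 0.095 [4.2 4.9 0.9] 0.035 28.4
2.62 2.615 0.102 [2.9 5.5 0.8] 0.035 28.8
2.36 2.351 0.102 [3.3 5.2 1.6] 0.0351 29.1
2.1 2.088 0.074 [3.2 4.8 1.2] 0.0347 29.5
1.83 1.825 0.045 [2.6 4.8 2.3] 0.035 29.8
1.5868560133621572 [0.60655718 0.0493665  0.10973494] 0.03466088632752249 [-0.001 -0.     0.002  0.002 -0.001  0.002 -0.   ]
```

View pics/e1.png

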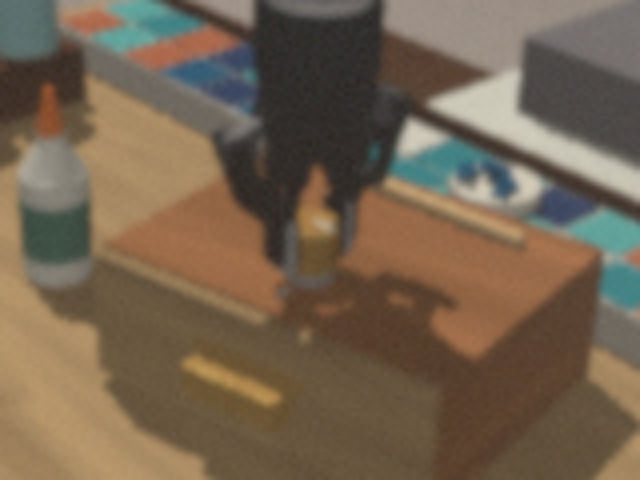

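The knob's line at crop (322,225) now points towards the chest's right side, a quarter turn counter-clockwise from the front mark. The drawer is flush, and the bottle and stick haven't moved.

```bash
python3 -c "
from cell import hand_in; print(hand_in())"
```

```text
the job is handed in; nothing more can be done
None
```

The drawer is home, and the knob was screwed to its stop, backed off a quarter turn and handed in still gripped, at about 30 s on the robot's clock (limit 67 s). `hand_in` gave no verdict.

- **Drawer:** I pushed it in slowly, at 0.05 m/s on average. It passed the catch at about 5 N and met a firm stop 10 mm further on. The picture after that shows it flush.
- **Knob down:** I turned it clockwise with a 40 N grip until it hit a hard stop at 3.41 rad, with about 0.8 N m of torque. The cameras had predicted 3.40 rad from both the line's angle and the knob's height. I held it there for 0.4 s.
- **Back-off:** I turned it back 1.587 rad by the arm's encoders; the target is 1.57 ± 0.3. The last picture shows the white line pointing to the chest's right side, as it should.
- **Final hold:** the fingers are steady on the knob, with the wrist-joint speed at zero and the grip still set to 40 N. The grasp point is about 5 mm above the grip height. I could not measure the force on the knob directly.

**Small disagreements:**
- The fingers read 34.7–35.3 mm apart on a 36 mm knob. The reading stayed steady throughout, and I saw no sign of slipping.
- The side camera placed the lid corners up to about 14 mm from the top camera's result. I used the top camera, and the knob position agreed in both views to within 2 mm.

The bottle and stick were unmoved in the last picture. I did not look again at the cup, tiles, nippers and spray cap. The arm crossed the cup and shelf side at 0.30 m and worked only at the chest after that.

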